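# Stand the kit case heavy end down on the sloping stand

## Robot

A 6-joint arm with a two-finger parallel gripper is mounted at the origin on a cart in front of the work surface, level with it; the furniture and walls round the work are solid. World frame = base frame: x ahead of the robot, y to its left, z up, the work surface at z = 0. Lengths are in m, angles in degrees, forces in N, time in s.
With the tool pointing down it reaches from about 0.4 to 0.825 m from the base axis. Payload 7 kg.
Tool frame: the origin (TCP) lies between the finger pads; the fingertips stand 25 mm ahead of it and the grasp point (between the pads) lies 6 mm ahead of it; z points along the fingers, y is the line along which they close (so a half turn about z gives the same grasp; the last joint's range is limited). The gripper opens to 88 mm and grips with 3 to 60 N. Pads are 19 mm wide; open, the fingers measure 130 mm over their backs; the gripper's body (78 mm by 193 mm) begins 47 mm behind the grasp point.
Start: joints at [-46.862, 20.546, 0.682, 0, -70.136, -16.507], TCP at [0.303, -0.603, 0.252] pointing down, gripper open.
Joint ranges: [-176.03, 176.03], [-82.01, 121.73], [-58.28, 71.71], [-173.87, 95.51], [-174.79, -0.11], [-173.66, 173.66]. Speed limits (degrees/s): [136.94, 136.94, 172.46, 180, 180, 180].

## Interface

Orientations are given as [roll, pitch, yaw] about the fixed x, y, z axes, in that order (R = Rz(yaw) Ry(pitch) Rx(roll)).
In Python, from plant import r gives the robot as it stands.
- The arm moves only by the shell command python3 -m crank 'ROWS' [FORCE]. ROWS is JSON, a list of rows, each a list of 3 entries, a list of its own where there are three numbers: the turn, a rotation vector about the tool's x, y, z in degrees, then the shift along the tool's x, y, z in cm, then the closure, from -1 (fully open) to 1 (shut). In form: [[[wx, wy, wz], [dx, dy, dz], fingers], ...]. A call has 1 to 8 rows; each row shifts and turns the commanded pose from where the row before left it, along the tool's axes as they then stand; what a row does not reach is not made up. A row lasts 1/10 s, in which the tool goes at most 50 mm and 8.59 degrees, less where a joint would pass 70% of its speed; a pose out of reach is approached as far as the arm can. A call with a gripper value outside its range is refused whole. The fingers move at their own pace and stop on an object; FORCE is the grip in N (left out, the last holds). Time passes only in rows, so rows that do not move let the fingers close. It gives the time, the measured TCP pose, the force, the opening and the grip force at its end, in the units of the state.
- r.get_state(): the state, without advancing time (a new reading comes with each control period).
- r.capture(name): name is "scene" or "top"; returns a dict with "color" (400x640x3 uint8, red, green, blue), "range_z" (400x640 float32, m along the optical axis (not along the pixel's ray), 0 where there is no reading), "intrinsics" (3x3 intrinsics, pixels), "world_from_camera" (4x4, takes a point from camera to world coordinates). Camera axes: x right, y down, z forward; pixel columns grow to the right and rows downward; lengths in m; the calibration is good to about 2 mm. A picture is of the moment at which its call begins.
- r.close_job(): hands the job in; it is judged then, once.
The state is a dict: "time_s": time; "joints": joint angles; "qd": joint speeds; "joint_torque": joint torques, N m; "tcp_pos": TCP position; "eef_rot": TCP orientation; "contact_force": force on the tool from outside, world axes, zero at the start; "moment": the same for the moment, N m; "gripper_width": finger opening in m; "gripper_force": force on a finger pad.
Only numpy, scipy, OpenCV 4.12 (cv2) and the standard library are available. Lean on these libraries where they do the work, as an engineer would, in place of code of your own. Each camera call takes 0.05 s, during which the arm holds its last target. There are 200 camera calls.

## Task

The closed orange kit case holds all its weight at one end, and its outside does not show which. Lift it clear of the desk to feel which end is heavy, then stand it on that end on the rubber face of the sloping stand, square to the slope, and let go so that it stays standing there. With the heavy end up it topples off the slope: never let the case drop or topple over, and leave the other things on the desk where they are.

Things in the scene. Friction and masses are not known exactly. Their poses are not given: they have to be found in the camera images.
- case: The orange kit case of case_mid; this origin is the centre of its underside at the start. Inside, a steel block (about 0.38 kg of 0.53 kg in all, varies by 15 %) sits in the pocket at one end, a light filler at the other, with 1 mm of play. Which end is heavy changes from start to start and does not follow from the x axis. The centre of mass lies about 33 mm from the middle.
- case_mid (a point): Centre of the orange kit case: a closed hard box 150 long (x) by 50 wide (y) by 50 high (z) mm with smooth flat sides, flat ends and black clips and ribs, alike at both ends. It lies flat on the desk at the start, z up.
- stand: Fixed sloping desk stand of light wood, aluminium legs and a dark rubber face, 165 by 150 mm seen from above. The origin is the centre of its foot at desk level, x points level towards its uphill edge, z up. Its highest (uphill) edge is 80 mm above the desk, its lowest 20 mm.
- stand_face (a point): Centre of the stand's rubber face, 50 mm above the desk. x points uphill along the face, y level across it, z square out of the face. It slopes 21 degrees and measures 150 (x) by 134 (y) mm; a wooden lip 6 mm high ends it downhill, 77 mm from the centre. The case stays standing square on it heavy end down; heavy end up it topples downhill.
- mug_mid (a point): Green mug, 86 mm across (116 mm with its handle), 94 high; this point is its centre. Bystander.
- candle_jar_mid (a point): Candle in a lidded glass jar, 76 mm across, 124 high; this point is its centre. Bystander.
- toy_car_mid (a point): White toy car, 77 by 34 by 28 mm; this point is its centre. Bystander.
- earbud_case_mid (a point): White earbud case lying on the desk, 60 by 47 by 24 mm; this point is its centre. Bystander.

How it is judged:
By the outcome, as a careful person would: the job done as asked, in the order asked, and still so for the second after the job is handed in, with the robot touching nothing.
It also fails if it takes over 53 s, if anything falls off the work surface, if the arm or the gripper's body presses on something with over 40 N, if the wrist force passes 120 N, or if a joint passes its speed limit or range.

## Working session

There is one attempt and no reset: what is moved stays moved. The work goes in short steps, Python scripts to look and compute and a shell command to move; the robot and the scene stay as the last step left them, time stands still between calls to the robot, and variables do not carry over. Pictures are saved under pics/ and viewed, at most 10 in all, crops included, and the job is handed in when it is done.

```bash
ls; mkdir -p pics
python3 - <<'E'
from plant import r
import cv2,numpy as np
for n in("scene","top"):
    c=r.capture(n); cv2.imwrite(f"pics/{n}0.png",c["color"][:,:,::-1]); print(n,c["intrinsics"].tolist(),np.round(c["world_from_camera"],3).tolist())
    np.savez(f"{n}0.npz",**c)
s=r.get_state();print(s)
E
```

```text
pics
scene [[485.02231507160434, 0.0, 316.3321075594239], [0.0, 485.02231507160434, 206.71151987867108], [0.0, 0.0, 1.0]] [[0.956, 0.238, -0.17, 0.724], [0.292, -0.766, 0.572, -0.619], [0.006, -0.597, -0.802, 1.049], [0.0, 0.0, 0.0, 1.0]]
top [[425.0960973242918, 0.0, 316.8115066141358], [0.0, 425.0960973242918, 190.47448235486354], [0.0, 0.0, 1.0]] [[0.0, -0.981, 0.193, 0.298], [-1.0, -0.003, -0.013, 0.081], [0.014, -0.193, -0.981, 1.251], [0.0, 0.0, 0.0, 1.0]]
{'time_s': 0.1, 'joints': array([-4.68609325e+01,  2.05873132e+01,  6.40017779e-01, -1.75341067e-02,
       -7.01344729e+01, -1.65059188e+01]), 'qd': array([ 0.0815997 , -0.03242654,  0.09126796,  0.0461785 , -0.05628973,
        0.0550984 ]), 'joint_torque': array([-1.42640565e-03, -5.84165347e+01,  2.93751580e+01,  7.01544285e+00,
        1.01456948e-02, -5.35335744e-05]), 'tcp_pos': array([ 0.30238629, -0.60305018,  0.25072473]), 'eef_rot': array([ 1.79916918e+02, -7.42883950e-03, -1.53372816e+02]), 'contact_force': array([ 0.1582272 ,  0.53024229, -0.32023522]), 'moment': array([-0.0355139 , -0.00161497,  0.00064771]), 'gripper_force': 0.0, 'gripper_width': 0.08780822462511625}
```

View pics/scene0.png

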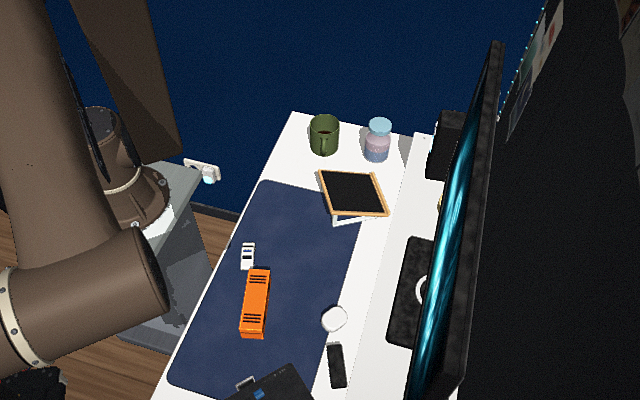

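View pics/top0.png

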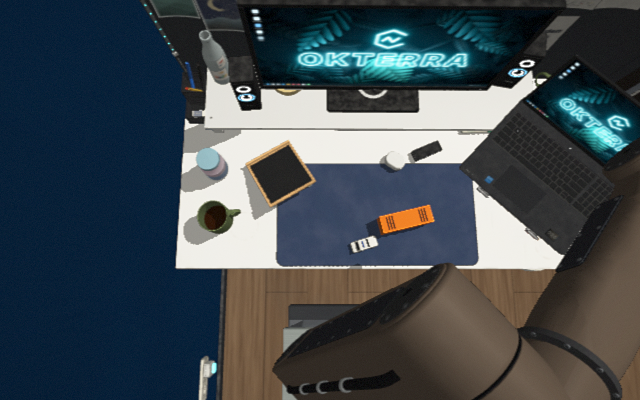

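The scene view shows the orange case at about (255,302) and the stand at (352,193). In the top view the case is at (406,220), the stand at (281,174) and the toy car right beside the case at (363,243).

```bash
cat > h.py <<'E'
import numpy as np,cv2
def pts(c,m):
    v,u=np.nonzero(m&(c["range_z"]>0)); z=c["range_z"][v,u]
    P=np.linalg.inv(c["intrinsics"])@np.stack([u*z,v*z,z]); T=c["world_from_camera"]
    return (T[:3,:3]@P).T+T[:3,3]
def hsv(c): return cv2.cvtColor(c["color"],cv2.COLOR_RGB2HSV)
def orange(c):
    h=hsv(c); m=((h[...,0]>=5)&(h[...,0]<=14)&(h[...,1]>200)&(h[...,2]>90)).astype(np.uint8)
    m=cv2.morphologyEx(m,cv2.MORPH_CLOSE,np.ones((5,5)))
    n,l,s,_=cv2.connectedComponentsWithStats(m); return l==1+np.argmax(s[1:,4])
E
python3 - <<'E'
from h import *
for n,box in(("scene",(315,165,392,220)),("top",(243,138,318,208))):
    c=dict(np.load(n+"0.npz")); m=orange(c); P=pts(c,m); zt=np.percentile(P[:,2],90)
    T=P[P[:,2]>zt-.01]; rc=cv2.minAreaRect((T[:,:2]*1000).astype(np.float32))
    print(n,"case",m.sum(),zt,rc, np.round(cv2.boxPoints(rc)).tolist())
    x0,y0,x1,y1=box; b=np.zeros(m.shape,bool); b[y0:y1,x0:x1]=1
    g=c["color"].max(2); d=(b&(g<60)).astype(np.uint8)
    d=cv2.morphologyEx(d,cv2.MORPH_OPEN,np.ones((3,3)))
    k,l,s,_=cv2.connectedComponentsWithStats(d); d=l==1+np.argmax(s[1:,4])
    P=pts(c,d); ce=np.median(P,0); A=np.c_[P[:,:2],np.ones(len(P))]
    for _ in range(3):
        q=np.linalg.lstsq(A,P[:,2],rcond=None)[0]; e=abs(A@q-P[:,2]); k=e<.006; A,P=A[k],P[k]
    nn=np.array([-q[0],-q[1],1]); nn/=np.linalg.norm(nn)
    rc=cv2.minAreaRect((P[:,:2]*1000).astype(np.float32))
    print("face",d.sum(),k.sum(),"slope",np.degrees(np.arccos(nn[2])),"uphill az",np.degrees(np.arctan2(q[1],q[0])),rc,"z at centre",q@[rc[0][0]/1e3,rc[0][1]/1e3,1],P[:,2].min(),P[:,2].max())
c=dict(np.load("top0.npz"))
for nm,(x0,y0,x1,y1),f in(("car",(348,234,378,254),.012),("mug",(196,200,242,235),.03),("jar",(193,145,230,184),.03)):
    b=np.zeros(c["range_z"].shape,bool); b[y0:y1,x0:x1]=1; P=pts(c,b); P=P[P[:,2]>f]; print(nm,P.min(0),P.max(0))
E
```

```text
scene case 1609 0.05240457042958287 ((455.5069580078125, -192.02780151367188), (50.72788619995117, 151.48329162597656), 13.309225082397461) [[413.0, -124.0], [448.0, -272.0], [498.0, -260.0], [463.0, -112.0]]
face 1842 1838 slope 21.034957720962318 uphill az -149.49705336120223 ((587.6510620117188, 170.40167236328125), (138.91156005859375, 136.50665283203125), 30.832778930664062) z at centre 0.05200249749149616 0.021348161709615843 0.08416135264638314
top case 911 0.05183024537969849 ((452.60888671875, -189.74905395507812), (48.76015853881836, 149.34974670410156), 13.396806716918945) [[412.0, -123.0], [446.0, -268.0], [494.0, -257.0], [459.0, -111.0]]
face 1832 1809 slope 21.03576315733884 uphill az -149.7117639786892 ((586.5665283203125, 172.05880737304688), (136.7105255126953, 128.5828094482422), 30.38290786743164) z at centre 0.05028926767947853 0.019482165494427495 0.08100656943252948
car [ 0.36038873 -0.10801524  0.01200356] [ 0.40648096 -0.03251556  0.03241598]
mug [0.41347254 0.28122287 0.03005565] [0.49894249 0.39425735 0.09463138]
jar [0.57122648 0.32875862 0.03008076] [0.64323099 0.40219457 0.12503226]
```

Both views agree: the case is centred at (0.454, -0.191), long axis at az 103.3°, top at z ≈ 0.052. The face centre is (0.587, 0.171, 0.051), with uphill az -149.6° and a 21° slope. Approaching the case now.

```bash
cat > st.py <<'E'
from plant import r
import numpy as np,json
np.set_printoptions(precision=4,suppress=True)
s=r.get_state(); open("log.jsonl","a").write(json.dumps({k:np.array(s[k]).tolist() for k in s})+"\n")
print(*[f"{k}={np.array(s[k])}" for k in("time_s","joints","tcp_pos","eef_rot","contact_force","moment","gripper_width","gripper_force")],sep="\n")
E
python3 st.py >/dev/null
python3 -m crank '[[[0,0,0],[-3.2,3,0.5],-1],[[0,0,0],[-3.2,3,0.5],-1],[[0,0,0],[-3.2,3,0.5],-1],[[0,0,0],[-3.2,3,0.5],-1],[[0,0,0],[-3.2,3,0.5],-1]]' >/dev/null
python3 st.py
python3 -m crank '[[[0,0,0],[-3.2,3,0.5],-1],[[0,0,0],[-3.2,3,0.5],-1],[[0,0,0],[-3.2,3,0.5],-1],[[0,0,0],[-3.2,3,0.5],-1],[[0,0,0],[-3.2,3,0.5],-1]]' >/dev/null
python3 st.py >/dev/null
python3 -m crank '[[[0,0,-8.5],[0,0,0],-1],[[0,0,-8.5],[0,0,0],-1],[[0,0,-8.5],[0,0,0],-1],[[0,0,-8.5],[0,0,0],-1],[[0,0,-8.5],[0,0,0],-1],[[0,0,-8.5],[0,0,0],-1],[[0,0,-8.5],[0,0,0],-1],[[0,0,-8.5],[0,0,0],-1]]' >/dev/null
python3 -m crank '[[[0,0,-8.5],[0,0,0],-1],[[0,0,0],[0,0,0],-1]]'
python3 st.py
```

```text
time_s=0.6
joints=[-25.7937   9.6861 -17.6242  -0.0106 -62.7164 -37.5874]
tcp_pos=[ 0.3784 -0.3958  0.226 ]
eef_rot=[ 179.9731   -0.0088 -153.3861]
contact_force=[1.4952 0.3184 0.5381]
moment=[ 0.1    -0.175  -0.0345]
gripper_width=0.08742229283788189
gripper_force=0.0
time_s: 2.1
tcp_pos: [0.4539, -0.1917, 0.2013]
eef_rot: [180.0, 0.0, -76.7]
contact_force: [0.8, 0.2, 0.4]
gripper_width: 0.0877
gripper_force: 0.0
time_s=2.1
joints=[  0.0053   5.6579 -25.9671  -0.009  -58.4068  13.257 ]
tcp_pos=[ 0.4539 -0.1917  0.2013]
eef_rot=[179.9708   0.0147 -76.7424]
contact_force=[0.7856 0.1905 0.3793]
moment=[0.0145 0.0918 0.0018]
gripper_width=0.08766120673663838
gripper_force=0.0
```

```bash
python3 -m crank '[[[0,0,0],[0,0,4],-1],[[0,0,0],[0,0,4],-1],[[0,0,0],[0,0,4],-1],[[0,0,0],[0,0,2.5],-1],[[0,0,0],[0,0,1.5],-1],[[0,0,0],[0,0,0.8],-1],[[0,0,0],[0,0,0],-1]]' 
python3 st.py >/dev/null
python3 -m crank '[[[0,0,0],[0,0,0],1],[[0,0,0],[0,0,0],1],[[0,0,0],[0,0,0],1],[[0,0,0],[0,0,0],1],[[0,0,0],[0,0,0],1],[[0,0,0],[0,0,0],1],[[0,0,0],[0,0,0],1],[[0,0,0],[0,0,0],1]]' 50
python3 st.py
```

```text
time_s: 2.8
tcp_pos: [0.4535, -0.1918, 0.0327]
eef_rot: [179.9, 0.0, -77.0]
contact_force: [0.3, -0.1, 0.5]
gripper_width: 0.0877
gripper_force: 0.0
time_s: 3.6
tcp_pos: [0.4545, -0.1918, 0.0339]
eef_rot: [-180.0, -0.0, -76.9]
contact_force: [0.2, 0.7, 6.1]
gripper_width: 0.05
gripper_force: 49.9
time_s=3.6
joints=[  0.0093  18.5771 -36.9289   0.0069 -34.4479  13.1189]
tcp_pos=[ 0.4545 -0.1918  0.0339]
eef_rot=[-179.956    -0.0143  -76.8661]
contact_force=[0.2298 0.7371 6.1083]
moment=[ 0.456   0.2157 -0.1957]
gripper_width=0.04998687932333861
gripper_force=49.9351304769516
```

```bash
python3 -m crank '[[[0,0,0],[0,0,-1],1],[[0,0,0],[0,0,-1.5],1],[[0,0,0],[0,0,-2],1],[[0,0,0],[0,0,-2],1],[[0,0,0],[0,0,-1.5],1],[[0,0,0],[0,0,-1],1],[[0,0,0],[0,0,0],1],[[0,0,0],[0,0,0],1]]' >/dev/null
python3 -m crank '[[[0,0,0],[0,0,0],1],[[0,0,0],[0,0,0],1],[[0,0,0],[0,0,0],1],[[0,0,0],[0,0,0],1]]' >/dev/null
python3 st.py
python3 - <<'E'
from h import *
from plant import r
for n in("scene","top"):
    c=r.capture(n); m=orange(c);P=pts(c,m); np.savez(n+"1.npz",**c); print(r.get_state()["moment"])
    a=np.r_[-.23,.973]; t=(P[:,:2]-[.4545,-.1918])@a
    for lo,hi in((-.08,-.04),(-.04,-.02),(.02,.04),(.04,.08)):
        k=(t>lo)&(t<hi); print(n,lo,hi,k.sum(),np.percentile(P[k,2],[5,95]) if k.sum() else 0)
E
```

```text
time_s=4.8
joints=[  0.005   10.7969 -31.7546  -0.002  -47.4914  13.1278]
tcp_pos=[ 0.454  -0.1918  0.1232]
eef_rot=[179.9585   0.0112 -76.8686]
contact_force=[ 0.3491  0.0577 -5.6821]
moment=[ 0.2142  0.1591 -0.0507]
gripper_width=0.04984942553521106
gripper_force=49.946081042289734
[ 0.18711698  0.16842049 -0.02056447]
scene -0.08 -0.04 646 [0.09858484 0.1416201 ]
scene -0.04 -0.02 267 [0.13463668 0.18233584]
scene 0.02 0.04 0 0
scene 0.04 0.08 0 0
[ 0.15811326  0.19259403 -0.00778661]
top -0.08 -0.04 0 0
top -0.04 -0.02 0 0
top 0.02 0.04 112 [0.13496619 0.19825126]
top 0.04 0.08 142 [0.13469511 0.1418512 ]
```

```bash
cat > fit.py <<'E'
import json,numpy as np
from scipy.optimize import least_squares
from scipy.spatial.transform import Rotation as R
L=[json.loads(l) for l in open("log.jsonl")]
def fk(q,p,s4=1):
    a1,d1,L2,a3,L4,e4,e5,L6=p[:8]
    P=np.array([a1,0,d1]);M=np.eye(3)
    rx=lambda v:R.from_euler("xyz",v,degrees=True).as_matrix()
    M0=rx([0,0,q[0]]); A=rx([0,q[1],0]); P=P+A@[0,0,L2]
    F=rx([0,q[1]-q[2],0]); P=P+F@[L4,e4,a3]
    W=F@rx([s4*q[3],0,0]); P=P+W@[0,e5,0]
    T=W@rx([0,-q[4],0]); P=P+T@[L6,0,0]
    # tool: z along T x; at down, yaw=j1+j6-90
    G=T@rx([-q[5],0,0])
    B=np.array([[0,0,1],[-1,0,0],[0,-1,0]],float)  # columns: tool x,y,z in T frame
    return M0@P,M0@G@B
def solve(tp,TR,p,s4,q0):
    f=lambda q:np.r_[(fk(q,p,s4)[0]-tp)*10,R.from_matrix(fk(q,p,s4)[1].T@TR).as_rotvec()]
    lo=np.array([-176,-82,-58.2,-173.8,-174.7,-.2]) if 0 else np.array([-176.03,-82.01,-58.28,-173.87,-174.79,-173.66])
    hi=np.array([176.03,121.73,71.71,95.51,-.11,173.66])
    return least_squares(f,np.clip(q0,lo+1,hi-1),bounds=(lo,hi),x_scale=30)
def fit(s4):
    def f(p):
        o=[]
        for l in L:
            P,M=fk(l["joints"],p,s4); o+=list(P-l["tcp_pos"])
        return np.r_[o,1e-4*(p-[0,.3,.5,0,.5,-.1,-.1,.25])]
    return least_squares(f,[0,.3,.5,0,.5,-.1,-.1,.25])
def orierr(p,s4): return [np.degrees(np.linalg.norm(R.from_matrix(fk(l["joints"],p,s4)[1].T@R.from_euler("xyz",l["eef_rot"],degrees=True).as_matrix()).as_rotvec())).round(2) for l in L]
E
python3 - <<'E'
from fit import *
np.set_printoptions(precision=4,suppress=True)
s=fit(1); print(s.x,np.abs(s.fun[:3*len(L)]).max(),orierr(s.x,1),len(L))
from plant import r
m=[]
for _ in range(6): r.capture("top"); m.append(r.get_state()["moment"])
print(np.mean(m,0),r.get_state()["time_s"])
E
```

```text
[ 0.      0.1917  0.6016 -0.      0.4635 -0.2854  0.0937  0.346 ] 0.0001164220186317122 [np.float64(0.04), np.float64(0.02), np.float64(0.01), np.float64(0.02), np.float64(0.01), np.float64(0.01), np.float64(0.0)] 7
[0.1631 0.1421 0.0037] 5.2
```

Moment rises by about (+0.15, +0.05) N·m, so the heavy end is on the −y side of the desk, which is the tool's +x. Next I carry it high toward the stand, yaw, and tilt a little, which also completes the kinematic fit.

```bash
python3 -m crank '[[[0,0,0],[-1,-0.5,-2],1],[[0,0,0],[-2,-1,-2.5],1],[[0,0,0],[-3,-1.5,-2.5],1],[[0,0,0],[-3,-1.5,-2.5],1],[[0,0,0],[-3,-1.5,-2.5],1],[[0,0,0],[-3,-1.5,-2],1],[[0,0,0],[-3,-1.5,-2],1],[[0,0,0],[-3,-1.5,-1],1]]' >/dev/null
python3 -m crank '[[[0,0,0],[-3,-1.5,-0.5],1],[[0,0,0],[-3,-1,0],1],[[0,0,0],[-2,-0.5,0],1],[[0,0,4],[0,0,0],1],[[0,0,7],[0,0,0],1],[[0,0,8],[0,0,0],1],[[0,0,8],[0,0,0],1],[[0,0,8],[0,0,0],1]]' >/dev/null
python3 st.py >/dev/null
python3 -m crank '[[[0,0,8],[0,0,0],1],[[0,0,8],[0,0,0],1],[[0,0,8],[0,0,0],1],[[0,0,8],[0,0,0],1],[[0,0,5.7],[0,0,0],1],[[0,-4,0],[0,0,0],1],[[0,-6,0],[0,0,0],1],[[0,-6,0],[0,0,0],1]]' >/dev/null
python3 st.py >/dev/null
python3 -m crank '[[[0,-5,0],[0,0,0],1],[[0,0,0],[0,0,0],1],[[0,0,0],[0,0,0],1]]' >/dev/null
python3 st.py
cat > ik.py <<'E'
from fit import *
np.set_printoptions(precision=4,suppress=True)
fs=[(fit(k),k) for k in(1,-1)]
for s,k in fs: print(k,s.x,np.abs(s.fun[:3*len(L)]).max(),max(orierr(s.x,k)))
s,k=min(fs,key=lambda t:sum(orierr(t[0].x,t[1])))
az=np.radians(-149.6);t=np.radians(21)
xf=np.array([np.cos(az)*np.cos(t),np.sin(az)*np.cos(t),np.sin(t)]);yf=np.array([-np.sin(az),np.cos(az),0]);zf=np.cross(xf,yf)
TR=np.c_[-zf,-yf,-xf]
E
python3 - <<'E'
from ik import *
print(R.from_matrix(TR).as_euler("xyz",degrees=True))
q0=np.array(L[-1]["joints"])
for h in(0,.03,.1):
  for sh in(0,.02,.03):
    tp=np.array([.587,.171,.0505])+.075*zf+.0089*xf+h*zf+sh*yf
    seen=set()
    for j4 in(0,-90,-170,90):
      for j5 in(-10,-60):
        q=q0.copy();q[3]=j4;q[4]=j5; o=solve(tp,TR,s.x,k,q); key=tuple(o.x.round(0))
        if o.cost<1e-5 and key not in seen: seen.add(key);print(h,sh,tp,o.x.round(1))
E
```

```text
time_s=7.9
joints=[ 35.4652  -6.1846 -28.5      2.4725 -46.8474 -96.3818]
tcp_pos=[0.5191 0.1209 0.2988]
eef_rot=[-179.9884   20.9382 -149.5548]
contact_force=[ 0.884   0.0709 -6.4706]
moment=[-0.8616  1.4382  0.0162]
gripper_width=0.04979451269838314
gripper_force=49.94632065296173
1 [ 0.0033  0.1904  0.5909  0.0001  0.4626 -0.4604  0.265   0.3351] 0.013396205882090312 4.95
-1 [-0.      0.1988  0.6016  0.      0.4636 -0.     -0.1918  0.353 ] 3.7447328737894026e-08 0.0
[-180.    69.  -149.6]
0 0 [0.603  0.1804 0.1237] [ -16.6   26.   -40.4 -122.8  -54.3   68.9]
0 0.02 [0.6131 0.1631 0.1237] [ -17.8   25.9  -38.4 -120.3  -53.7   66.4]
0 0.03 [0.6182 0.1545 0.1237] [ -18.3   25.9  -37.5 -119.1  -53.4   65.2]
0.03 0 [0.6123 0.1858 0.1517] [ -14.    21.   -37.9 -120.6  -49.3   61.6]
0.03 0.02 [0.6224 0.1686 0.1517] [ -15.2   21.2  -36.1 -118.1  -49.1   59.3]
0.03 0.03 [0.6275 0.16   0.1517] [ -15.8   21.3  -35.2 -116.9  -49.    58.2]
0.1 0 [0.6339 0.1985 0.2171] [  -7.1   11.7  -31.  -112.8  -38.    43.5]
0.1 0.02 [0.644  0.1813 0.2171] [  -8.4   12.3  -29.5 -110.4  -38.6   41.6]
0.1 0.03 [0.6491 0.1727 0.2171] [  -9.1   12.6  -28.8 -109.3  -39.    40.7]
```

Run:
```python
from ik import *
for l in L[4:]: print(l["time_s"],np.array(l["joints"]),np.array(l["moment"]),np.array(l["contact_force"]),np.array(l["eef_rot"]))
q0=np.array(L[-1]["joints"])
for phi in(0,90,-90):
  M=R.from_rotvec(np.radians(phi)*zf).as_matrix()@TR
  for h in(0,.1):
    tp=np.array([.587,.171,.0505])+(.075+h)*zf-.0089*M[:,2]; seen=set()
    for j1 in(-30,30,70):
     for j4 in(0,-60,-120,-170,60):
      for j5 in(-10,-60,-110):
        q=q0.copy();q[0]=j1;q[3]=j4;q[4]=j5; o=solve(tp,M,s.x,k,q); key=tuple(o.x.round(0))
        if o.cost<1e-5 and key not in seen: seen.add(key);print(phi,h,M[:,2],o.x.round(1))
# joint path current->hover
tp=np.array([.587,.171,.0505])+.175*zf+.0089*xf
a=q0; b=solve(tp,TR,s.x,k,[-7,12,-31,-113,-38,43]).x
for u in np.linspace(0,1,9):
    q=a+(b-a)*u;P,M=fk(q,s.x,k); print(u,q.round(0),P,"z",M[:,2],"x",M[:,0])
```

```text
1 [ 0.0033  0.1904  0.5909  0.0001  0.4626 -0.4604  0.265   0.3351] 0.013396205882090312 4.95
-1 [-0.      0.1988  0.6016  0.      0.4636 -0.     -0.1918  0.353 ] 3.7447328737894026e-08 0.0
2.8 [  0.0042  18.7009 -36.9806  -0.0035 -34.4399  12.9818] [ 0.0186  0.0604 -0.0239] [ 0.2802 -0.0852  0.5112] [179.8822   0.0292 -77.017 ]
3.6 [  0.0093  18.5771 -36.9289   0.0069 -34.4479  13.1189] [ 0.456   0.2157 -0.1957] [0.2298 0.7371 6.1083] [-179.956    -0.0143  -76.8661]
4.8 [  0.005   10.7969 -31.7546  -0.002  -47.4914  13.1278] [ 0.2142  0.1591 -0.0507] [ 0.3491  0.0577 -5.6821] [179.9585   0.0112 -76.8686]
6.8 [ 34.2083   5.5304 -12.8476  -0.0161 -71.6314 -56.4003] [ 0.1349 -0.0183  0.0159] [ 0.0921  0.1298 -4.9901] [ 179.9821    0.0006 -112.197 ]
7.6 [ 35.1208  -3.5759 -24.675    1.6333 -52.7676 -95.4929] [-0.6868  1.0987 -0.0322] [ 0.323  -0.2104 -4.8167] [ 179.9936   16.1953 -149.5691]
7.9 [ 35.4652  -6.1846 -28.5      2.4725 -46.8474 -96.3818] [-0.8616  1.4382  0.0162] [ 0.884   0.0709 -6.4706] [-179.9884   20.9382 -149.5548]
0 0 [ 0.8052  0.4724 -0.3584] [ -16.6   26.   -40.4 -12
[... 739 characters left out ...]
375 [ 20.   1. -29. -41. -44. -44.] [0.4426 0.1713 0.173 ] z [ 0.1961  0.5468 -0.814 ] x [-0.7184 -0.4849 -0.4988]
0.5 [ 14.   3. -30. -55. -42. -26.] [0.4462 0.2017 0.1631] z [ 0.2667  0.639  -0.7215] x [-0.6672 -0.4178 -0.6167]
0.625 [  9.   5. -30. -70. -41.  -9.] [0.4697 0.227  0.1659] z [ 0.381   0.6862 -0.6197] x [-0.5954 -0.3307 -0.7322]
0.75 [  4.   7. -30. -84. -40.   9.] [0.5119 0.2392 0.1783] z [ 0.5226  0.6763 -0.5192] x [-0.5027 -0.2475 -0.8283]
0.875 [ -2.   9. -31. -98. -39.  26.] [0.5688 0.2313 0.1966] z [ 0.6712  0.6042 -0.4294] x [-0.3999 -0.1926 -0.8961]
1.0 [  -7.   12.  -31. -113.  -38.   43.] [0.6339 0.1985 0.2171] z [ 0.8052  0.4724 -0.3584] x [-0.3091 -0.1813 -0.9336]
```

Run:
```python
from ik import *
q0=np.array(L[-1]["joints"]); P0,M0=fk(q0,s.x,k)
mids=fk(np.array([14,3,-30,-55,-42,-26.]),s.x,k)[1]
w1=R.from_matrix(M0.T@mids).as_rotvec(degrees=True);w2=R.from_matrix(mids.T@TR).as_rotvec(degrees=True)
print("w1",w1,np.linalg.norm(w1),"w2",w2,np.linalg.norm(w2),"direct",R.from_matrix(M0.T@TR).as_rotvec(degrees=True))
for C in([.52,.121,.3],[.60,.17,.28],[.634,.1985,.23],[.634,.1985,.28],[.66,.16,.28]):
    q=q0.copy();ok=1;mx=0
    C=np.array(C);out=[]
    for i in range(1,21):
        pos=P0+(C-P0)*i/20; o=solve(pos,M0,s.x,k,q); ok&=o.cost<1e-5; q=o.x
    out.append(q.round(0))
    for W,B in((w1,M0),(w2,mids)):
        n=int(np.ceil(np.linalg.norm(W)/7))
        for i in range(1,n+1):
            T=B@R.from_rotvec(W*i/n,degrees=True).as_matrix(); o=solve(C,T,s.x,k,q)
            if o.cost>1e-5: ok=0
            mx=max(mx,np.abs(o.x-q).max()); q=o.x
        out.append(q.round(0))
    print(C,ok,"maxstep",mx.round(1),*out)
```

```text
1 [ 0.0033  0.1904  0.5909  0.0001  0.4626 -0.4604  0.265   0.3351] 0.013396205882090312 4.95
-1 [-0.      0.1988  0.6016  0.      0.4636 -0.     -0.1918  0.353 ] 3.7447328737894026e-08 0.0
w1 [-23.7223 -16.4152  -5.0586] 29.28809945847221 w2 [ 23.9652 -30.9336  -5.0524] 39.455622738674634 direct [  0.0219 -48.0618   0.0378]
[0.52  0.121 0.3  ] 1 maxstep 16.8 [ 35.  -6. -28.   2. -47. -96.] [  5.  -0. -14. -44. -61. -37.] [ -9. -10. -34. -87. -36.  13.]
[0.6  0.17 0.28] 1 maxstep 20.9 [ 35.   4. -21.   2. -44. -95.] [ 10.   8.  -9. -44. -56. -39.] [ -4.   0. -29. -97. -32.  22.]
[0.634  0.1985 0.23  ] 1 maxstep 22.3 [ 35.  10. -21.   3. -38. -96.] [ 12.  14.  -8. -46. -51. -37.] [  -6.   10.  -30. -111.  -36.   40.]
[0.634  0.1985 0.28  ] 1 maxstep 23.5 [ 35.   8. -17.   2. -45. -96.] [ 12.  11.  -5. -43. -54. -42.] [  -0.    4.  -26. -100.  -29.   23.]
[0.66 0.16 0.28] 1 maxstep 19.8 [ 30.  10. -14.  -0. -46. -89.] [  8.  13.  -2. -44. -58. -39.] [ -4.   6. -23. -96. -32.  21.]
```

```bash
python3 -m crank '[[[0,0,0],[-2,0,1],1],[[0,0,0],[-3,0,1.7],1],[[0,0,0],[-3,0,1.7],1],[[0,0,0],[-3,0,1.7],1],[[0,0,0],[-1.3,0,0.7],1],[[0,0,0],[0,0,0],1]]' >/dev/null
python3 -m crank '[[[-2.4,-1.65,-0.5],[0,0,0],1],[[-2.4,-1.65,-0.5],[0,0,0],1],[[-2.4,-1.65,-0.5],[0,0,0],1],[[-2.4,-1.65,-0.5],[0,0,0],1],[[-2.4,-1.65,-0.5],[0,0,0],1],[[-2.4,-1.65,-0.5],[0,0,0],1],[[-2.4,-1.65,-0.5],[0,0,0],1],[[-2.4,-1.65,-0.5],[0,0,0],1]]' >/dev/null
python3 st.py
python3 -m crank '[[[-2.4,-1.65,-0.5],[0,0,0],1],[[-2.4,-1.65,-0.5],[0,0,0],1],[[1.85,-2.4,-0.4],[0,0,0],1],[[1.85,-2.4,-0.4],[0,0,0],1],[[1.85,-2.4,-0.4],[0,0,0],1],[[1.85,-2.4,-0.4],[0,0,0],1],[[1.85,-2.4,-0.4],[0,0,0],1],[[1.85,-2.4,-0.4],[0,0,0],1]]' >/dev/null
python3 -m crank '[[[1.85,-2.4,-0.4],[0,0,0],1],[[1.85,-2.4,-0.4],[0,0,0],1],[[1.85,-2.4,-0.4],[0,0,0],1],[[1.85,-2.4,-0.4],[0,0,0],1],[[1.85,-2.4,-0.4],[0,0,0],1],[[1.85,-2.4,-0.4],[0,0,0],1],[[1.85,-2.4,-0.4],[0,0,0],1],[[0,0,0],[0,0,0],1]]' >/dev/null
python3 st.py
python3 - <<'E'
from ik import *
M=R.from_euler("xyz",L[-1]["eef_rot"],degrees=True).as_matrix()
print("remaining rot",R.from_matrix(M.T@TR).as_rotvec(degrees=True))
from plant import r; import cv2
for n in("scene","top"):
    c=r.capture(n); np.savez(n+"2.npz",**c); cv2.imwrite(f"pics/{n}2.png",c["color"][:,:,::-1])
E
```

```text
time_s=9.3
joints=[ 16.285    9.7602  -6.3847 -35.7736 -50.9954 -50.5624]
tcp_pos=[0.6395 0.1918 0.2795]
eef_rot=[ 161.6213   34.6555 -147.3888]
contact_force=[-0.6128 -0.0586 -5.4544]
moment=[-3.0273  1.5109  0.0008]
gripper_width=0.04989181598944999
gripper_force=49.95208919048309
time_s=10.9
joints=[  -1.8825    4.5461  -25.6884 -100.5183  -30.5423   24.5579]
tcp_pos=[0.6391 0.1905 0.2773]
eef_rot=[ 179.4744   69.2959 -150.1597]
contact_force=[-0.0546 -1.2334 -6.3147]
moment=[-2.7363  4.5121 -0.2137]
gripper_width=0.04995490996170347
gripper_force=49.94602382183075
1 [ 0.1239  0.0603  0.2943 -0.0489  0.4554  0.0674 -0.2475 -0.1117] 0.12344240429069026 158.96
-1 [ 0.      0.1988  0.6016  0.      0.4636 -0.     -0.1918  0.353 ] 1.7800348972585311e-09 0.0
remaining rot [ 0.0026  0.2968 -0.1979]
```

View pics/scene2.png

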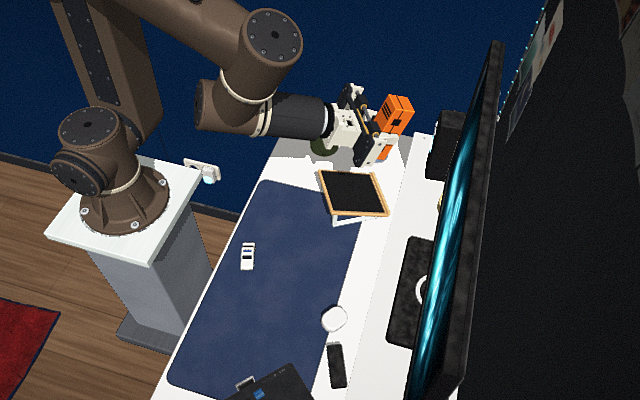

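View pics/top2.png

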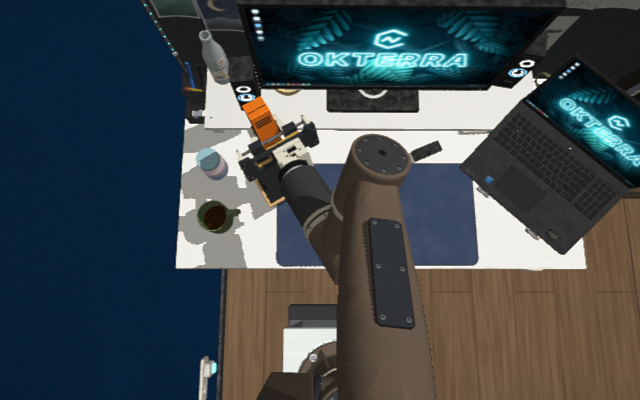

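The case is held upright, at scene (390,125) and top (262,120), with the gripper behind it and everything else undisturbed. Now I check its pose in the tool frame for slip, since the far-side and top faces are visible.

Run:
```python
from ik import *
from h import *
l=L[-1];M=R.from_euler("xyz",l["eef_rot"],degrees=True).as_matrix()
for n in("scene","top"):
    c=dict(np.load(n+"2.npz")); P=(pts(c,orange(c))-l["tcp_pos"])@M*1000
    P=P[(np.abs(P)<120).all(1)]
    print(n,len(P),np.percentile(P,[2,50,98],axis=0))
    # end face: near x min ; far face: z~34
    e=P[P[:,0]<np.percentile(P[:,0],2)+12]; e=e[(e[:,2]<30)&(abs(e[:,1])<22)]
    f=P[(P[:,2]>26)&(P[:,0]>-68)&(abs(P[:,1])<22)]
    for nm,Q,i,(a,b) in(("end",e,0,(1,2)),("far",f,2,(0,1))):
        if len(Q)<15: continue
        A=np.c_[Q[:,[a,b]],np.ones(len(Q))]; q=np.linalg.lstsq(A,Q[:,i],rcond=None)[0]; g=abs(A@q-Q[:,i])<4; q=np.linalg.lstsq(A[g],Q[g,i],rcond=None)[0]
        print(nm,g.sum(),"slopes deg",np.degrees(np.arctan(q[:2])),"offset",q[2],np.std(A[g]@q-Q[g,i]))
```

```text
1 [ 0.1239  0.0603  0.2943 -0.0489  0.4554  0.0674 -0.2475 -0.1117] 0.12344240429069026 158.96
-1 [ 0.      0.1988  0.6016  0.      0.4636 -0.     -0.1918  0.353 ] 1.7800348972585311e-09 0.0
scene 1046 [[-76.2647 -26.9826 -17.7273]
 [-54.163  -16.9852  -6.1194]
 [ -9.2104  22.4631  31.2109]]
end 239 slopes deg [ 0.0484 -2.0715] offset -74.38412482066741 1.444360082460357
top 957 [[-75.8215 -21.4876 -57.6922]
 [-50.0927   2.0696 -15.8519]
 [ 35.7656  24.1222  29.1679]]
end 329 slopes deg [-0.1385 -1.926 ] offset -73.04734197680563 1.6022756152015074
```

```bash
python3 -m crank '[[[0,1.2,-0.1],[1,0.1,0.2],1],[[0,1.1,-0.1],[2,0.2,0.4],1],[[0,0,0],[2,0.2,0.5],1],[[0,0,0],[2,0.2,0.5],1],[[0,0,0],[2,0.2,0.5],1],[[0,0,0],[1.5,0,0.4],1],[[0,0,0],[0,0,0],1],[[0,0,0],[0,0,0],1]]' >/dev/null
python3 st.py
cat > rem.py <<'E'
from ik import *
l=L[-1];M=R.from_euler("xyz",l["eef_rot"],degrees=True).as_matrix()
TG=TR@R.from_euler("y",2,degrees=True).as_matrix()
print("remaining rot",R.from_matrix(M.T@TG).as_rotvec(degrees=True))
d=np.array([.587,.171,.0505])+.076*zf+.0085*xf-l["tcp_pos"]
print("rem tool cm",M.T@d*100, "face-frame cm (up,y,n)",d@xf*100,d@yf*100,d@zf*100,"force face",np.array(l["contact_force"])@np.c_[xf,yf,zf])
E
python3 rem.py|tail -2
```

```text
time_s=11.8
joints=[  -9.8146   16.1473  -34.0374 -115.8106  -41.5247   51.2157]
tcp_pos=[0.6207 0.1912 0.1722]
eef_rot=[ 179.9452   67.0305 -149.468 ]
contact_force=[ 0.6556  0.5006 -4.9442]
moment=[-2.4157  4.0392 -0.0633]
gripper_width=0.05011258743184172
gripper_force=49.94685173034668
remaining rot [0.1763 0.0305 0.0516]
rem tool cm [ 5.1762 -0.0308  0.0209] face-frame cm (up,y,n) 0.15692624950236767 0.035403266822857556 -5.173883424544801 force face [-2.5362 -0.1    -4.3224]
```

```bash
python3 -m crank '[[[0.1,0,0],[1,0,0],1],[[0.1,0,0],[1.2,0,0],1],[[0,0,0],[1.2,0,0],1],[[0,0,0],[0.8,0,0],1],[[0,0,0],[0.3,0,0],1],[[0,0,0],[0,0,0],1],[[0,0,0],[0,0,0],1]]' >/dev/null
python3 st.py|grep -E "time|contact|moment"; python3 rem.py|tail -2
python3 -m crank '[[[0,0,0],[0.15,0,0],1],[[0,0,0],[0.15,0,0],1],[[0,0,0],[0,0,0],1],[[0,0,0],[0,0,0],1]]' >/dev/null
python3 st.py|grep -E "time|contact|moment"; python3 rem.py|tail -2
```

```text
time_s=12.5
contact_force=[ 0.6844  0.5368 -5.194 ]
moment=[-2.427   4.1465 -0.0185]
remaining rot [-0.0953  0.1942  0.138 ]
rem tool cm [ 0.8248 -0.0036  0.0337] face-frame cm (up,y,n) -0.007716980371046036 0.005637912212429186 -0.8254304037021432 force face [-2.6661 -0.1167 -4.5401]
time_s=12.9
contact_force=[ 0.111   0.0958 -4.144 ]
moment=[-2.437   4.1936 -0.0297]
remaining rot [-0.105   0.112   0.0528]
rem tool cm [ 0.3924 -0.0152  0.0542] face-frame cm (up,y,n) -0.04124625301007213 0.01570690647489135 -0.3940037971344474 force face [-1.6197 -0.0265 -3.8171]
```

```bash
for i in 1 2; do python3 -m crank '[[[0,0,0],[0.1,0,0],1],[[0,0,0],[0,0,0],1],[[0,0,0],[0,0,0],1]]' >/dev/null
python3 st.py|grep -E "time|contact|moment"; python3 rem.py|tail -2; done
python3 - <<'E'
from ik import *
from h import *
from plant import r; import cv2
l=L[-1];M=R.from_euler("xyz",l["eef_rot"],degrees=True).as_matrix()
for n in("scene","top"):
    c=r.capture(n); P=(pts(c,orange(c))-l["tcp_pos"])@M*1000; P=P[(np.abs(P)<120).all(1)]
    if n=="scene": cv2.imwrite("pics/scene3.png",cv2.resize(c["color"][70:240,280:460,::-1],None,fx=3,fy=3))
    e=P[P[:,0]<np.percentile(P[:,0],2)+12]; e=e[(e[:,2]<30)&(abs(e[:,1])<22)]
    A=np.c_[e[:,1:],np.ones(len(e))]; q=np.linalg.lstsq(A,e[:,0],rcond=None)[0]; g=abs(A@q-e[:,0])<3; q=np.linalg.lstsq(A[g],e[g,0],rcond=None)[0]
    print(n,g.sum(),np.degrees(np.arctan(q[:2])),q[2])
E
```

```text
time_s=13.2
contact_force=[ 0.1733 -0.1143 -5.7651]
moment=[-2.4276  4.2231  0.0421]
remaining rot [-0.1072  0.1066  0.0492]
rem tool cm [ 0.2835 -0.0151  0.0553] face-frame cm (up,y,n) -0.045834242447744464 0.015476749804640783 -0.2851155684906795 force face [-2.1516  0.1863 -5.3494]
time_s=13.5
contact_force=[-0.4301 -0.4754 -5.0142]
moment=[-2.4219  4.1957  0.0121]
remaining rot [-0.1022  0.1103  0.0541]
rem tool cm [ 0.1863 -0.0195  0.054 ] face-frame cm (up,y,n) -0.047799132680277565 0.019763706996647937 -0.1880047370643155 force face [-1.2261  0.1924 -4.9003]
1 [ 0.1953  0.0977  0.2753 -0.1011  0.4018  0.1012 -0.2816 -0.1117] 0.12604911343856434 158.96
-1 [ 0.      0.1988  0.6016  0.      0.4636  0.     -0.1918  0.353 ] 1.7134972329913012e-09 0.0
scene 183 [ 0.968 -2.201] -74.30164523159932
top 209 [-0.461  -2.1009] -72.68909534260008
```

View pics/scene3.png

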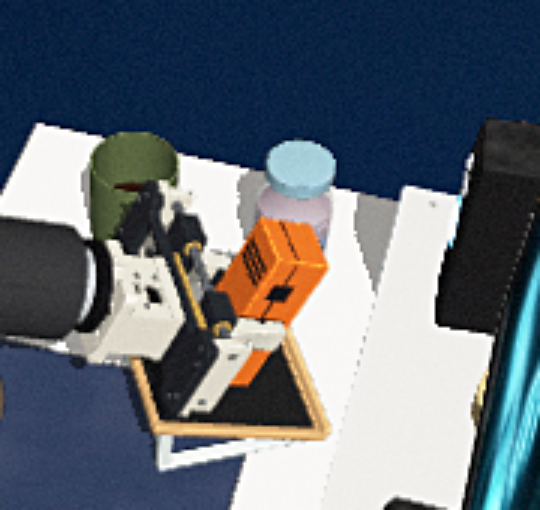

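The crop shows the case (270,300) just above the middle of the rubber face, clear of the lip, with the gripper on the uphill side. Tilt is still corrected (2.1°). Stepping down to contact.

```bash
for i in 1; do python3 -m crank '[[[0,0,0],[0.1,0,0],1],[[0,0,0],[0,0,0],1],[[0,0,0],[0,0,0],1]]' >/dev/null
python3 st.py|grep -E "time|contact|moment"; python3 rem.py|tail -1; done
python3 -m crank '[[[0,0,0],[0.1,0,0],1],[[0,0,0],[0,0,0],1],[[0,0,0],[0,0,0],1]]' >/dev/null
python3 st.py|grep -E "time|contact|moment"; python3 rem.py|tail -1
```

```text
time_s=13.9
contact_force=[-0.0236  1.1335 -1.2908]
moment=[-1.5596  2.9696  0.213 ]
rem tool cm [ 0.1633 -0.0153  0.0453] face-frame cm (up,y,n) -0.040132768696867493 0.015570338446122916 -0.16465035615121346 force face [-0.9791 -0.9896 -1.0068]
time_s=14.2
contact_force=[-0.827   1.2061  5.4351]
moment=[-0.2907  1.3999  0.386 ]
rem tool cm [ 0.1486 -0.0049  0.0345] face-frame cm (up,y,n) -0.03010809478086493 0.0052163829831658026 -0.149527954851101 force face [ 2.0439 -1.4588  5.0372]
```

Contact has been made, about 10 N relative to hanging. I ease the grip so it seats, then release.

```bash
python3 -m crank '[[[0,0,0],[0,0,0],1],[[0,0,0],[0,0,0],1],[[0,0,0],[0,0,0],1],[[0,0,0],[0,0,0],1]]' 15
python3 -m crank '[[[0,0,0],[0,0,0],1],[[0,0,0],[0,0,0],1],[[0,0,0],[0,0,0],1],[[0,0,0],[0,0,0],1]]' 4
python3 st.py|grep -E "time|contact|moment"; python3 rem.py|tail -2
python3 - <<'E'
from ik import *
from h import *
from plant import r
l=L[-1];F=np.c_[xf,yf,zf]
for n in("scene","top"):
    c=r.capture(n); P=(pts(c,orange(c))-[.587,.171,.0505])@F*1000; P=P[(np.abs(P)<220).all(1)]
    h=np.percentile(P[:,2],98); e=P[P[:,2]>h-12]; e=e[(abs(e[:,0])<20)&(abs(e[:,1])<22)]
    A=np.c_[e[:,:2],np.ones(len(e))]; q=np.linalg.lstsq(A,e[:,2],rcond=None)[0]; g=abs(A@q-e[:,2])<3; q=np.linalg.lstsq(A[g],e[g,2],rcond=None)[0]
    print(n,g.sum(),"top face tilt",np.degrees(np.arctan(q[:2])),"height",q[2])
E
```

```text
time_s: 14.6
tcp_pos: [0.6039, 0.1809, 0.126]
eef_rot: [-179.7, 67.3, -149.4]
contact_force: [-0.1, 1.1, 5.0]
gripper_width: 0.0497
gripper_force: 15.0
time_s: 15.0
tcp_pos: [0.604, 0.1806, 0.1258]
eef_rot: [-179.6, 67.3, -149.3]
contact_force: [-0.9, -0.9, 5.6]
gripper_width: 0.0499
gripper_force: 4.0
time_s=15.0
contact_force=[-0.9499 -0.8658  5.6064]
moment=[-0.7099  1.1298 -0.1817]
remaining rot [-0.138   0.2543  0.1091]
rem tool cm [0.1237 0.0357 0.0289] face-frame cm (up,y,n) -0.02520358008938455 -0.03539459515516912 -0.12461777724743572 force face [3.183  0.2661 4.7835]
1 [ 0.2075  0.1089  0.2704 -0.1122  0.3942  0.1036 -0.2839 -0.1115] 0.12494304719910182 158.96
-1 [ 0.      0.1988  0.6016  0.      0.4636  0.     -0.1918  0.353 ] 1.6735416386026714e-09 0.0
scene 168 top face tilt [1.234  0.3254] height 152.19287853105195
top 189 top face tilt [1.69   0.1104] height 150.744720461355
```

```bash
python3 -m crank '[[[0,0,0],[-0.05,0,0],1],[[0,0,0],[-0.05,0,0],1],[[0,0,0],[0,0,0],1],[[0,0,0],[0,0,0],1]]' 3
python3 st.py|grep -E "time|contact|moment|width"; python3 rem.py|tail -2
python3 -m crank '[[[0,0,0],[0,0,0],0.1],[[0,0,0],[0,0,0],0],[[0,0,0],[0,0,0],-0.1],[[0,0,0],[0,0,0],-0.2],[[0,0,0],[0,0,0],-0.4],[[0,0,0],[0,0,0],-0.6],[[0,0,0],[0,0,0],-1],[[0,0,0],[0,0,0],-1]]'
cat > chk.py <<'E'
from ik import *
from h import *
from plant import r; import cv2,sys
F=np.c_[xf,yf,zf]
for n in("scene","top"):
    c=r.capture(n); P=(pts(c,orange(c))-[.587,.171,.0505])@F*1000; P=P[(np.abs(P)<220).all(1)]
    if n=="scene": cv2.imwrite(f"pics/{sys.argv[1]}.png",cv2.resize(c["color"][70:240,280:460,::-1],None,fx=3,fy=3))
    h=np.percentile(P[:,2],98); e=P[P[:,2]>h-12]; print(n,"range",np.percentile(P,[2,98],axis=0).round().tolist()); e=e[(abs(e[:,0])<20)&(abs(e[:,1])<22)]
    A=np.c_[e[:,:2],np.ones(len(e))]; q=np.linalg.lstsq(A,e[:,2],rcond=None)[0]; g=abs(A@q-e[:,2])<3; q=np.linalg.lstsq(A[g],e[g,2],rcond=None)[0]
    print(n,g.sum(),"top face tilt",np.degrees(np.arctan(q[:2])),"height",q[2])
E
python3 chk.py scene4|grep -v "^-*1 "
```

```text
time_s: 15.5
tcp_pos: [0.6037, 0.1806, 0.1257]
eef_rot: [-179.7, 67.1, -149.4]
contact_force: [1.1, -3.2, 2.5]
gripper_width: 0.0497
gripper_force: 3.0
time_s=15.5
contact_force=[ 1.0729 -3.2075  2.5059]
moment=[-1.6169  1.6308 -1.0098]
gripper_width=0.049688855828278214
remaining rot [-0.139   0.1196  0.0738]
rem tool cm [0.1063 0.0209 0.0456] face-frame cm (up,y,n) -0.042118228135489245 -0.02061207786651597 -0.1078167616292181 force face [1.5494 3.3094 2.0894]
time_s: 16.3
tcp_pos: [0.6031, 0.1811, 0.1254]
eef_rot: [-179.8, 67.1, -149.5]
contact_force: [-0.8, -0.3, 0.6]
gripper_width: 0.079
gripper_force: 0.0
scene range [[-19.0, -20.0, 74.0], [29.0, 28.0, 153.0]]
scene 168 top face tilt [0.2441 0.3545] height 151.5638722968691
top range [[-16.0, -25.0, 36.0], [66.0, 22.0, 153.0]]
top 185 top face tilt [ 0.14   -0.5599] height 149.96115247930615
```

View pics/scene4.png

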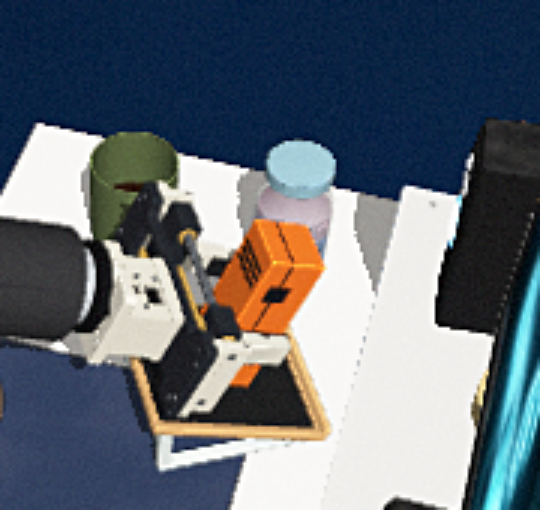

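The fingers have let go (opening 79 mm) and the case stands square (tilt about 0.2°) at the crop position (265,300). Backing out along the tool axis.

```bash
python3 -m crank '[[[0,0,0],[0,0,0],-1],[[0,0,0],[0,0,0],-1],[[0,0,0],[0,0,-0.8],-1],[[0,0,0],[0,0,-1],-1],[[0,0,0],[0,0,-1.2],-1],[[0,0,0],[0,0,-1.2],-1],[[0,0,0],[0,0,-1.2],-1],[[0,0,0],[0,0,-1.2],-1]]'
python3 -m crank '[[[0,0,0],[0,0,-1.2],-1],[[0,0,0],[0,0,-1.2],-1],[[0,0,0],[0,0,-1.2],-1],[[0,0,0],[0,0,-1],-1],[[0,0,0],[0,0,-1],-1],[[0,0,0],[0,0,0],-1],[[0,0,0],[0,0,0],-1],[[0,0,0],[0,0,0],-1]]'
python3 chk.py scene5|grep -v "^-*1 "
```

```text
time_s: 17.2
tcp_pos: [0.55, 0.1496, 0.1518]
eef_rot: [-179.7, 67.1, -149.4]
contact_force: [-0.3, 0.1, 0.4]
gripper_width: 0.0878
gripper_force: 0.0
time_s: 18.0
tcp_pos: [0.5066, 0.1242, 0.1729]
eef_rot: [-179.8, 67.1, -149.5]
contact_force: [0.4, 0.3, 0.2]
gripper_width: 0.0876
gripper_force: 0.0
scene range [[-20.0, -21.0, 5.0], [29.0, 27.0, 153.0]]
scene 161 top face tilt [-0.1409  0.8082] height 151.38313080406945
top range [[-15.0, -25.0, 3.0], [29.0, 23.0, 152.0]]
top 183 top face tilt [ 1.4396 -1.0027] height 149.90951483686388
```

View pics/scene5.png

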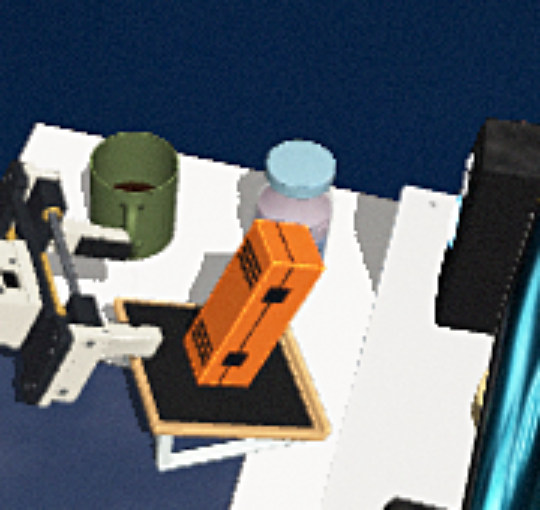

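The case stands free in the middle of the rubber face, its foot at crop (220,375). The gripper is well clear, and the mug and jar are untouched.

```bash
python3 -c "
from plant import r
print(r.close_job())"
```

```text
the job is handed in; nothing more can be done
None
```

The case is standing heavy end down, square on the sloping stand's rubber face, and stayed upright after release; the gripper is clear of it, and I handed the job in at about 18 s.

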